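# Hold the sensor fixture's shutter half open

## Task

One nest of the two-place light-sensor test fixture holds the green circuit board, the other a plain grey dummy plate. Take the orange handle of the sprung shutter over the green board, slide that shutter away from the robot to its yellow half-open mark without ever running past three-quarters open, and keep holding it there: the program finishes with the fingers still holding the shutter steady at half travel. Leave the other shutter shut and do not disturb the board, the plate or the things lying around the fixture.

Things in the scene. Friction and masses are not known exactly. Their poses are not given: they have to be found in the camera images.
- fixture: test fixture fixed to the bench: black base 20 mm thick, x -120 to +170, y -135 to +135 mm, with aluminium rails along x, tops 46 mm above the table; spring barrels and end wall at x 100 to 160 mm, up to 49 mm high. Origin at table level midway between the nests, in line with the shut shutters' handles; +x = opening direction of both shutters (about away from the robot), +y to the left nest, z up
- sensor_board: green circuit board 98 (x) x 76 (y) x 5 mm with small parts up to 14 mm high, loose in one nest, underside 20 mm above the table, at fixture x = -45 mm, y = +65 mm (left nest) or -65 mm (right nest). Origin at the centre of its underside. Its front half is always in view, its rear half under the shut shutter
- dummy_plate: plain grey plate 98 x 76 x 5 mm, loose in the other nest in the same way. Origin at the centre of its underside
- shutter_left (a joint): dark steel plate 75x80x4 mm sliding between rails over the left nest (fixture + y). 0 = shut, grows along the fixture's +x, 0.06 m = fully open stop, half = 0.03 m. A spring pushes it shut: 4.5 N shut, 9 N at half, 13.5 N open, plus 0.6 N friction; let go, it springs shut. Red lines on the plate beside the handle's middle point at rail marks: black shut, yellow half, black fully open
- shutter_right (a joint): dark steel plate 75x80x4 mm sliding between rails over the right nest (fixture - y). 0 = shut, grows along the fixture's +x, 0.06 m = fully open stop, half = 0.03 m. A spring pushes it shut: 4.5 N shut, 9 N at half, 13.5 N open, plus 0.6 N friction; let go, it springs shut. Red lines on the plate beside the handle's middle point at rail marks: black shut, yellow half, black fully open
- left_grip (a point): point in the left shutter's orange upright handle, on its middle, 15 mm below its top, moving with the shutter; axes as the fixture's. The handle is a bar 14 mm thick along the sliding direction, 44 mm across it, 45 mm tall on the plate: foot 44 mm, this point 74 mm, top 89 mm above the table. With the shutter shut it lies at fixture x = 0, y = +65 mm
- right_grip (a point): point in the right shutter's orange upright handle, on its middle, 15 mm below its top, moving with the shutter; axes as the fixture's. The handle is a bar 14 mm thick along the sliding direction, 44 mm across it, 45 mm tall on the plate: foot 44 mm, this point 74 mm, top 89 mm above the table. With the shutter shut it lies at fixture x = 0, y = -65 mm
- module: bystander: green electronics box 110 x 75 x 32 mm lying on the bench to the right of the fixture, origin at the centre of its underside
- screwdriver: bystander: screwdriver 170 mm long lying along its x on the bench to the left of the fixture
- parts_tray: bystander: blue open parts tray 100 x 80 x 28 mm on the bench, left of the screwdriver, origin at the centre of its underside
Not all that is in view belongs to the job. What is meant by the sensor_board is not blue or purple, and is the larger of those in its own colour.

How it is judged (in metres and radians):
At the end, for the whole second after the job is handed in: the shutter over the green board stays at half travel, 25 to 35 mm open (30 +- 5 mm), still (under 10 mm/s) with the fingers on it (over 3 N contact), through the last second; the other shutter is shut (under 4 mm); board and plate within 10 mm of their starting places in the nests (((y of sensor_board in the frame of fixture above 0.03 m and value of joint shutter_left between 0.025 and 0.035 m and velocity of joint shutter_left between -0.01 and 0.01 m/s and contact force between the fingers and shutter_left above 3 N and value of joint shutter_right below 0.004 m and distance of each of sensor_board, dummy_plate from where it was at the start of the episode below 0.01 m) or (y of sensor_board in the frame of fixture below -0.03 m and value of joint shutter_right between 0.025 and 0.035 m and velocity of joint shutter_right between -0.01 and 0.01 m/s and contact force between the fingers and shutter_right above 3 N and value of joint shutter_left below 0.004 m and distance of each of sensor_board, dummy_plate from where it was at the start of the episode below 0.01 m))); the arm keeps its last pose, push and grip.
It fails at once if the shutter over the green board is opened past three-quarters (45 mm) ((y of sensor_board in the frame of fixture above 0 m and value of joint shutter_left above 0.045 m) or (y of sensor_board in the frame of fixture below 0 m and value of joint shutter_right above 0.045 m)).
It fails at once if the other shutter is opened by more than 8 mm ((y of sensor_board in the frame of fixture above 0 m and value of joint shutter_right above 0.008 m) or (y of sensor_board in the frame of fixture below 0 m and value of joint shutter_left above 0.008 m)).
It fails at once if the board or the dummy plate is shifted by more than 10 mm (distance of any of sensor_board, dummy_plate from where it was at the start of the episode above 0.01 m).
It fails at once if a thing beside the fixture is shifted by more than 20 mm (distance of any of module, screwdriver, parts_tray from where it was at the start of the episode above 0.02 m).
It also fails if it takes over 32 s, if anything falls off the work surface, if the arm or the gripper's body presses on something with over 40 N, if the wrist force passes 120 N, or if a joint passes its speed limit or range.

## Robot

A 6-joint arm with a two-finger parallel gripper is mounted at the origin on the work surface. World frame = base frame: x ahead of the robot, y to its left, z up, the work surface at z = 0. Lengths are in mm, angles in rad, forces in N, time in s.
With the tool pointing down it reaches from about 275 to 975 mm from the base axis. Payload 8.4 kg.
Tool frame: the origin (TCP) lies midway between the tips of the shut fingers; the grasp point (between the pads) lies 19 mm behind it (bot.hold_point_z is the distance from the TCP to the grasp point, in mm); z points along the fingers, y is the direction in which the jaws open and shut (so a half turn about z gives the same grasp; the last joint's range is limited). The gripper opens to 92 mm and grips with 3 to 60 N. Pads are 20 mm wide; open, the fingers measure 128 mm over their backs; the gripper's body (75 mm by 189 mm) begins 69 mm behind the grasp point.
Start: joints at [1.298, 0.353, 1.633, -0, 1.155, -0.002], TCP at [167.187, 602.226, 193.683] pointing down, gripper open.
Joint ranges: [-2.63, 2.63], [-0.92, 2.1], [0.06, 2.66], [-1.3, 4.44], [0, 2.69], [-3.02, 3.02]. Speed limits (rad/s): [2.22, 2.22, 2.79, 3.14, 3.14, 3.14].

## Interface

Orientations are given as a unit quaternion [w, x, y, z].
In Python, from station import bot, cams, close_job gives the robot as it stands.
- The arm moves only by the shell command python3 -m inch 'ROWS'. ROWS is JSON, a list that holds one entry, the list of rows, each a list of 5 numbers: the closure, from 0 (fully open) to 1 (shut), then the shift along the world's x, y, z in m, then the turn about the world's z in degrees. A call has 1 to 12 rows; each row is the pose to reach, as a shift and turn from the pose commanded when the call began; what a row does not reach only later rows make up. A row lasts 1/12 s, in which the tool goes at most 41.7 mm and 7.16 degrees, less where a joint would pass 70% of its speed; a pose out of reach is approached as far as the arm can. A call with a gripper value outside its range is refused whole. The fingers move at their own pace and stop on an object; the grip force is fixed at half the most. Time passes only in rows, so rows that repeat a pose let the fingers close. It gives the time, the measured TCP pose, the force and the opening at its end, in the units of the state.
- bot.get_state(): the state, without advancing time (a new reading comes with each control period).
- cams.grab_frame(name): name is "scene" or "side" or "wrist"; returns a dict with "img" (420x560x3 uint8, red, green, blue), "fx", "fy", "cx", "cy" (pixels), "world_to_cam" (4x4, takes a point from world to camera coordinates); the wrist camera has in their place "mount" (4x4, takes a point from camera to tool coordinates, whose origin is the TCP and whose axes are the flange's). Camera axes: x right, y up, looking along -z (the intrinsics and any distortion apply to the point x, -y, -z); pixel columns grow to the right and rows downward; lengths in mm; the calibration is good to about 2 mm. The wrist camera is an equidistant fisheye: a pixel r from the principal point sees the ray r / f radians off the axis. A picture is of the moment at which its call begins: read the wrist's pose just before it. There is no depth.
- close_job(): hands the job in, once; it reports no verdict.
The state is a dict: "t": time; "joint_pos": joint angles; "joint_vel": joint speeds; "joint_efforts": joint torques, N m; "tcp_pos": TCP position; "orientation": TCP orientation; "contact_force": force on the tool from outside, world axes, zero at the start; "moment": the same for the moment, N m; "grip_width": finger opening in mm.
Only numpy, scipy, OpenCV 4.12 (cv2) and the standard library are available. Lean on these libraries where they do the work, as an engineer would, in place of code of your own. Each camera call takes 0.05 s, during which the arm holds its last target.

## Working session

There is one attempt and no reset: what is moved stays moved. The work goes in short steps, Python scripts to look and compute and a shell command to move; the robot and the scene stay as the last step left them, time stands still between calls to the robot, and variables do not carry over. Pictures are saved under pics/ and viewed, and the job is handed in when it is done.

```bash
mkdir -p pics; ls; python3 - <<'E'
from station import bot,cams
import cv2
print(bot.get_state())
for n in ["scene","side","wrist"]:
    f=cams.grab_frame(n); cv2.imwrite(f"pics/{n}0.png",f["img"][:,:,::-1])
    print(n,{k:v for k,v in f.items() if k!="img"})
E
```

```text
pics
{'t': 0.0, 'joint_pos': array([ 1.29758251e+00,  3.53656509e-01,  1.63411061e+00,  1.84487948e-05,
        1.15518016e+00, -2.38638160e-03]), 'joint_vel': array([-0.00064466,  0.0001436 , -0.00017892, -0.00092343, -0.00022233,
        0.00131753]), 'joint_efforts': array([ 1.64335353e-03, -5.93871152e+01, -3.34199202e+01,  6.97653182e-02,
        2.37889151e-02, -1.28923016e-04]), 'tcp_pos': array([167.05436298, 601.73465192, 192.9685489 ]), 'orientation': array([-1.01394961e-04,  1.35003917e-01,  9.90844833e-01, -6.69731142e-04]), 'contact_force': array([0.03517988, 0.1731107 , 0.24606297]), 'moment': array([ 0.00485849, -0.0576428 , -0.02912614]), 'grip_width': 91.63793903575883}
scene {'fx': 476.2047725524109, 'fy': 476.2047725524109, 'cx': 279.1324223150513, 'cy': 209.00377560070677, 'world_to_cam': array([[-5.23745718e-01,  8.51701237e-01, -1.71879737e-02,
         1.97253563e+02],
       [-5.56615161e-01, -3.26871974e-01,  7.63763232e-01,
         2.61332607e+02],
       [ 6.44879823e-01,  4.09584809e-01,  6.45267618e-01,
        -1.60059525e+03],
       [ 0.00000000e+00, 
[... 285 characters left out ...]
6670e-01, -7.05354051e-01,  6.93766677e-01,
        -5.74572722e+01],
       [-1.21789551e-01,  6.83125947e-01,  7.20073778e-01,
        -9.37398137e+02],
       [ 0.00000000e+00,  0.00000000e+00,  0.00000000e+00,
         1.00000000e+00]])}
wrist {'fx': 325.19226210127806, 'fy': 325.19226210127806, 'cx': 275.986893340247, 'cy': 211.8247027714356, 'mount': array([[ 3.42838309e-04,  9.60202547e-01,  2.79304408e-01,
         7.78551388e+01],
       [ 9.99999939e-01, -3.46789913e-04, -3.52652166e-05,
        -5.04629683e-01],
       [ 6.29982006e-05,  2.79304403e-01, -9.60202607e-01,
        -1.90329011e+02],
       [ 0.00000000e+00,  0.00000000e+00,  0.00000000e+00,
         1.00000000e+00]])}
```

View pics/scene0.png

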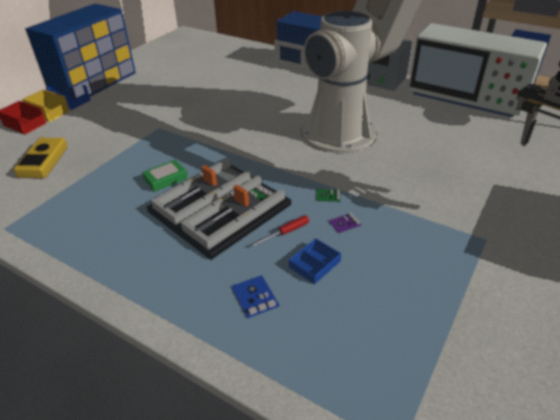

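View pics/side0.png

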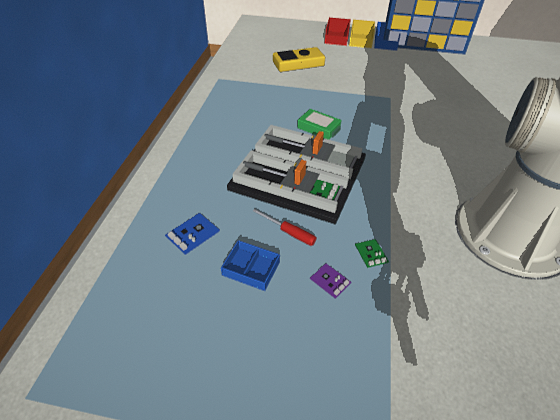

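View pics/wrist0.png

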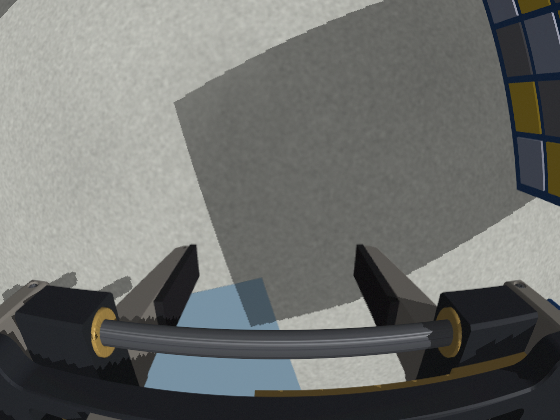

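```bash
python3 - <<'E'
import cv2
a=cv2.imread("pics/side0.png")[110:230,220:380]; cv2.imwrite("pics/c1.png",cv2.resize(a,None,fx=5,fy=5,interpolation=cv2.INTER_CUBIC))
a=cv2.imread("pics/scene0.png")[150:260,140:300]; cv2.imwrite("pics/c2.png",cv2.resize(a,None,fx=5,fy=5,interpolation=cv2.INTER_CUBIC))
E
```

```text
(no output)
```

View pics/c1.png

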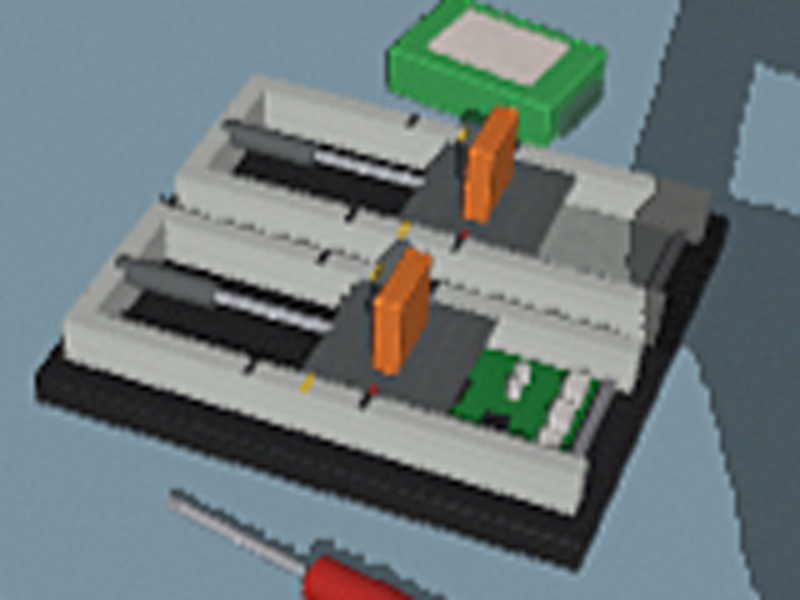

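View pics/c2.png

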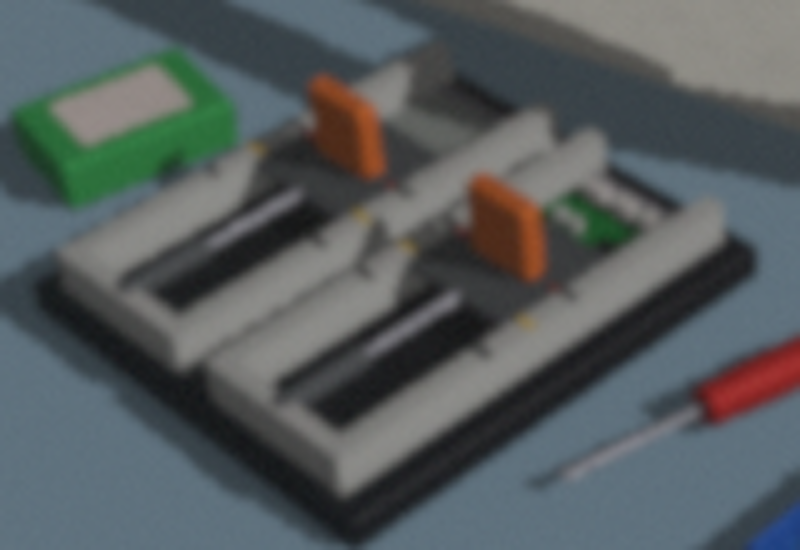

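Green boards: the one in the fixture's left nest is at side (327,188). A smaller loose one is at side (371,251). The blue board (192,233) and the purple board (330,280) are ruled out by colour. The nest board is the larger green one and sits on the screwdriver side, so the left shutter is the one to open. The crop confirms it. Next I fit the fixture pose.

```bash
cat > fit.py <<'E'
import numpy as np
from scipy.optimize import least_squares
from station import cams
F={n:cams.grab_frame(n) for n in("scene","side")}
def proj(n,P):
    f=F[n]; c=(f["world_to_cam"]@np.append(P,1))[:3]
    return np.array([f["cx"]+f["fx"]*c[0]/-c[2], f["cy"]+f["fy"]*-c[1]/-c[2]])
def w(p,P):
    c,s=np.cos(p[2]),np.sin(p[2]); return np.array([p[0]+c*P[0]-s*P[1],p[1]+s*P[0]+c*P[1],P[2]])
E
cat > f1.py <<'E'
from fit import *
S=[((375,290),(7,87)),((397,300),(-7,87)),((432,257),(-7,43)),((410,245),(7,43)),
 ((470,150),(7,-43)),((492,152),(-7,-43)),((518,112),(-7,-87)),((497,106),(7,-87))]
C=[((470,180),(7,43)),((487,175),(-7,43)),((545,212),(-7,87)),((528,220),(7,87)),
 ((310,82),(7,-87)),((325,75),(-7,-87)),((383,112),(-7,-43)),((368,120),(7,-43))]
L=[("side",np.array(a)/5+[220,110],(*b,89)) for a,b in S]+[("scene",np.array(a)/5+[140,150],(*b,89)) for a,b in C]
L+=[("side",np.array(a)/5+[220,110],b) for a,b in [((580,570),(-120,135,0)),((37,400),(170,135,0)),((727,215),(-120,-135,20))]]
L+=[("scene",np.array(a)/5+[140,150],b) for a,b in [((350,545),(170,135,0)),((755,265),(-120,135,0)),((40,310),(170,-135,0))]]
r=lambda p,L=L:np.concatenate([proj(n,w(p,P))-u for n,u,P in L])
for sub in(L,[l for l in L if l[0]=="side"],[l for l in L if l[0]=="scene"]):
    o=least_squares(r,[600,0,0],args=(sub,),loss="soft_l1"); p=o.x
    print(p.round(3),"deg",np.degrees(p[2]).round(2),"grip",w(p,(0,65,74)).round(1))
    print(np.round(r(p,sub).reshape(-1,2),1).tolist())
E
python3 f1.py
```

```text
[ 4.96663e+02 -9.54160e+01 -2.13000e-01] deg -12.2 grip [510.4 -31.9  74. ]
[[-0.5, 2.5], [0.6, 2.1], [0.2, -0.2], [-0.8, 0.7], [-0.8, 0.1], [-0.1, 1.1], [0.3, -0.2], [-0.6, -0.3], [-0.9, -0.9], [-0.3, -2.3], [-0.3, -2.7], [-0.9, -1.8], [-0.7, -0.7], [0.3, -1.5], [-1.0, -2.6], [-1.9, -2.0], [-0.4, 1.9], [-0.9, 1.4], [0.8, 0.6], [1.4, 1.0], [1.3, 0.9], [-0.5, -0.9]]
[496.567 -99.28   37.485] deg 2147.73 grip [510.4 -35.8  74. ]
[[-0.3, 1.5], [0.9, 1.1], [0.4, -1.2], [-0.6, -0.3], [-0.6, -0.7], [0.2, 0.2], [0.5, -1.0], [-0.3, -1.1], [-0.3, 0.8], [-0.5, 0.3], [0.9, -0.2]]
[ 5.00901e+02 -9.05600e+01 -2.25000e-01] deg -12.89 grip [515.4 -27.2  74. ]
[[-0.5, 0.6], [0.1, -0.8], [0.0, -1.0], [-0.7, -0.1], [-0.0, 0.4], [1.0, -0.4], [-0.3, -1.4], [-1.3, -0.7], [0.8, 2.8], [2.0, 2.8], [-0.2, -0.1]]
```

```bash
python3 -m inch '[[[0,0.017,-0.032,0,-4.3],[0,0.034,-0.064,0,-8.6],[0,0.051,-0.096,0,-12.9],[0,0.068,-0.128,0,-17.2],[0,0.085,-0.160,0,-21.5],[0,0.102,-0.192,0,-25.8],[0,0.119,-0.224,0,-30.1],[0,0.136,-0.256,0,-34.4],[0,0.153,-0.288,0,-38.7],[0,0.170,-0.320,0,-43]]]'; python3 -m inch '[[[0,0.017,-0.032,0,-4.4],[0,0.034,-0.064,0,-8.8],[0,0.051,-0.096,0,-13.2],[0,0.068,-0.128,0,-17.6],[0,0.085,-0.160,0,-22],[0,0.102,-0.192,0,-26.4],[0,0.119,-0.224,0,-30.8],[0,0.136,-0.256,0,-35.2],[0,0.153,-0.288,0,-39.6],[0,0.165,-0.314,0,-43.7],[0,0.165,-0.314,0,-43.7]]]'
cat > wr.py <<'E'
import sys,cv2,numpy as np
from station import bot,cams
s=bot.get_state(); f=cams.grab_frame("wrist"); n=sys.argv[1]
cv2.imwrite(f"pics/{n}.png",f["img"][:,:,::-1]); np.savez(f"pics/{n}.npz",tcp=s["tcp_pos"],q=s["orientation"],mount=f["mount"],K=[f["fx"],f["fy"],f["cx"],f["cy"]])
print(s["t"],s["tcp_pos"],s["orientation"],s["contact_force"],s["grip_width"])
E
python3 wr.py w1
```

```text
t: 1.08
tcp_pos: [337.6, 280.6, 193.8]
orientation: [0.0, 0.49, 0.872, 0.0]
contact_force: [-0.7, -0.2, 0.1]
grip_width: 91.9
t: 2.0
tcp_pos: [504.4, -35.8, 193.8]
orientation: [0.001, 0.781, 0.625, 0.0]
contact_force: [-0.1, -0.4, 0.1]
grip_width: 91.4
2.0 [504.35807136 -35.78658123 193.81766628] [1.06671718e-03 7.80572360e-01 6.25064492e-01 1.83680629e-04] [-0.10508846 -0.4295422   0.14343093] 91.44600675272014
```

View pics/w1.png

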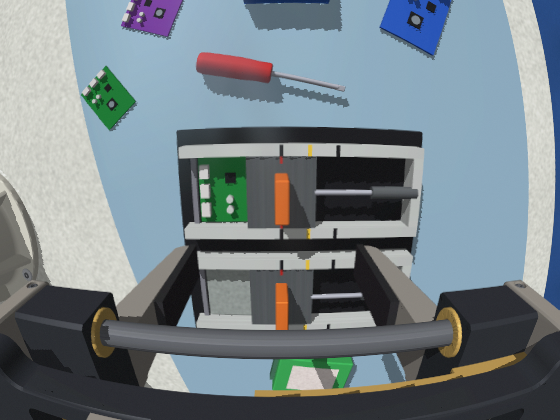

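```bash
python3 - <<'E'
import cv2
a=cv2.imread("pics/w1.png")[120:340,170:430]; cv2.imwrite("pics/c3.png",cv2.resize(a,None,fx=3,fy=2.7,interpolation=cv2.INTER_CUBIC))
E
```

```text
(no output)
```

View pics/c3.png

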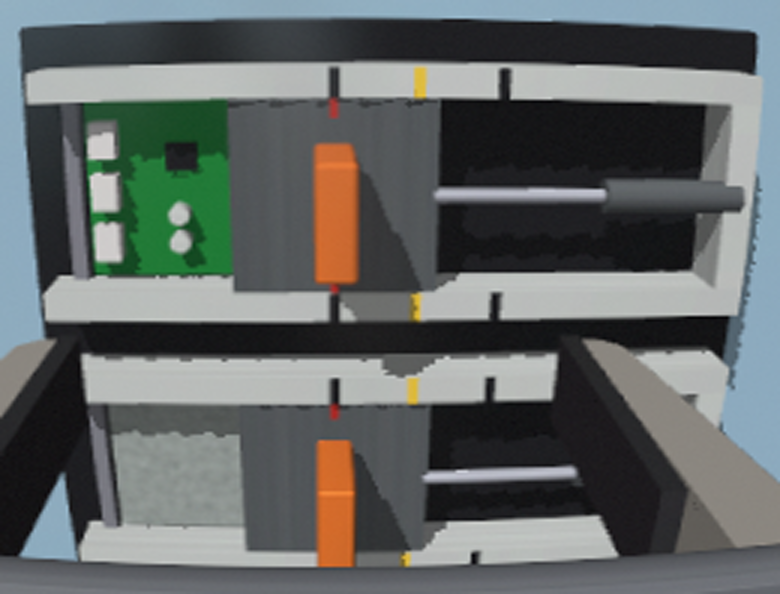

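```bash
cat > f2.py <<'E'
import numpy as np
from scipy.optimize import least_squares
from scipy.spatial.transform import Rotation as R
d=np.load("pics/w1.npz"); q=d["q"]; Rt=R.from_quat([q[1],q[2],q[3],q[0]]).as_matrix(); M=d["mount"]; K=d["K"]
def proj(P):
    c=M[:3,:3].T@(Rt.T@(P-d["tcp"])-M[:3,3]); x,y,z=c[0],-c[1],-c[2]
    r=np.hypot(x,y); th=np.arctan2(r,z); return np.array([K[2]+K[0]*th*x/r,K[3]+K[1]*th*y/r])
def w(p,P):
    c,s=np.cos(p[2]),np.sin(p[2]); return np.array([p[0]+c*P[0]-s*P[1],p[1]+s*P[0]+c*P[1],P[2]])
H=[((315,165),(-7,87,89)),((357,165),(7,87,89)),((357,283),(7,43,89)),((316,283),(-7,43,89)),((318,490),(-7,-43,89)),((353,490),(7,-43,89))]
T=[((334,83),0,3),((420,83),30,3),((504,83),60,3),((334,307),0,4),((417,307),30,4),((496,307),60,4),((335,390),0,5),((413,390),30,5),((490,390),60,5)]
px=lambda a:np.array([a[0]/3+170,a[1]/2.7+120])
def r(p): return np.concatenate([proj(w(p,P))-px(a) for a,P in H]+[proj(w(p,(x,p[i],46)))-px(a) for a,x,i in T])
o=least_squares(r,[497,-95,-.213,115,15,-15]);p=o.x
print(p.round(2),np.degrees(p[2]),"grip",w(p,(0,65,74)).round(1)); print(r(p).reshape(-1,2).round(1).tolist())
tx=Rt[:,0];ty=Rt[:,1];print("tool y deg",np.degrees(np.arctan2(ty[1],ty[0])))
E
python3 f2.py
```

```text
[ 4.9771e+02 -1.0002e+02 -2.1000e-01  1.1021e+02  1.8470e+01 -1.9390e+01] -12.247325213560044 grip [511.5 -36.5  74. ]
[[-0.4, -1.0], [0.8, -1.0], [0.5, 0.5], [-0.4, 0.6], [-0.5, 0.7], [1.1, 0.6], [-0.1, -0.1], [0.0, -0.1], [0.3, 0.2], [0.1, 0.3], [-0.6, 0.0], [-0.3, -0.3], [-0.2, 0.4], [-0.2, 0.1], [-0.2, -0.5]]
tool y deg -12.626047129394236
```

```bash
python3 -m inch '[[[0,0.007,0,-0.03,0.4],[0,0.007,0,-0.06,0.4],[0,0.007,0,-0.06,0.4],[0,0.007,0,-0.06,0.4],[0,0.007,0,-0.06,0.4]]]'; python3 wr.py w2
```

```text
t: 2.47
tcp_pos: [509.4, -31.1, 134.8]
orientation: [0.0, 0.776, 0.631, 0.0]
contact_force: [0.8, 0.2, 0.5]
grip_width: 91.3
2.4667 [509.3648878  -31.13774184 134.8070937 ] [8.65937489e-05 7.75763144e-01 6.31024171e-01 1.80394509e-04] [0.82999155 0.18133612 0.45533548] 91.34223703889364
```

View pics/w2.png

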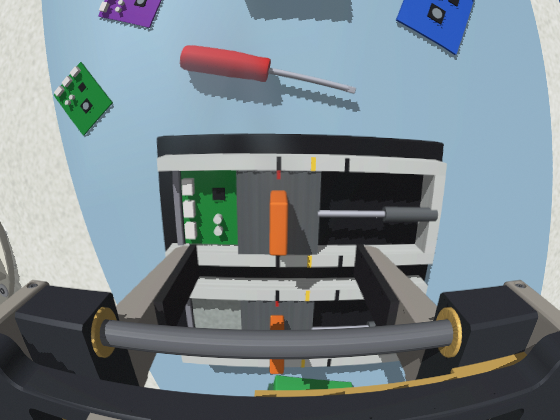

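```bash
python3 - <<'E'
import cv2
a=cv2.imread("pics/w2.png")[130:350,160:440]; cv2.imwrite("pics/c4.png",cv2.resize(a,None,fx=2.7,fy=2.7,interpolation=cv2.INTER_CUBIC))
E
```

```text
(no output)
```

View pics/c4.png

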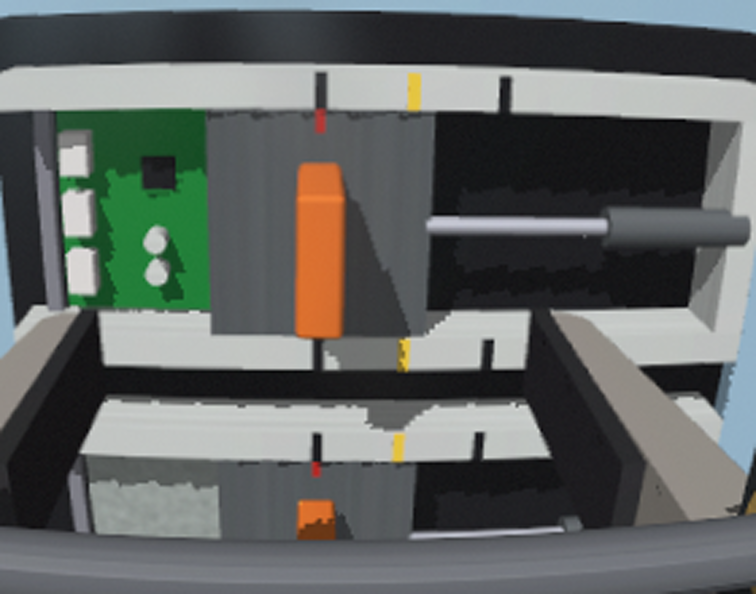

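```bash
sed -e 's/w1.npz/w2.npz/' -e 's|a\[0\]/3+170,a\[1\]/2.7+120|a[0]/2.7+160,a[1]/2.7+130|' -e 's/^H=.*/H=[((296,200),(-7,87,89)),((346,200),(7,87,89)),((343,338),(7,43,89)),((296,337),(-7,43,89))]/' -e 's/^T=.*/T=[((321,91),0,3),((414,91),30,3),((505,94),60,3),((319,355),0,4),((404,355),30,4),((488,355),60,4),((317,447),0,5),((398,447),30,5),((479,447),60,5)]/' f2.py > f3.py; python3 f3.py
```

```text
[ 4.9773e+02 -1.0046e+02 -2.1000e-01  1.1084e+02  1.8580e+01 -1.9170e+01] -12.14998498126561 grip [511.4 -36.9  74. ]
[[0.0, -1.4], [0.2, -1.3], [0.2, 1.4], [-0.0, 1.6], [-0.1, -0.2], [0.0, 0.3], [0.1, -0.1], [-0.3, 0.1], [-0.1, 0.1], [-0.2, -0.2], [0.0, 0.2], [0.2, 0.2], [-0.1, -0.4]]
tool y deg -11.748550857361607
```

```bash
python3 -m inch '[[[0,0.002,-0.004,-0.02,-0.4],[0,0.002,-0.004,-0.04,-0.4],[0,0.002,-0.004,-0.06,-0.4],[0,0.002,-0.004,-0.079,-0.4],[0,0.002,-0.004,-0.079,-0.4],[0,0.002,-0.004,-0.079,-0.4]]]'; python3 wr.py w3; python3 -c "
from station import cams;import cv2
a=cams.grab_frame('side')['img'][90:240,210:410,::-1];cv2.imwrite('pics/s3.png',cv2.resize(a,None,fx=4,fy=4,interpolation=2))"
```

```text
t: 3.02
tcp_pos: [511.4, -35.6, 55.5]
orientation: [0.0, 0.778, 0.628, 0.0]
contact_force: [-0.2, -0.2, -0.3]
grip_width: 92.1
3.0167 [511.42803351 -35.59269675  55.53630185] [2.63053268e-06 7.78212426e-01 6.28001130e-01 1.82702168e-05] [-0.21469984 -0.20695648 -0.30644049] 92.11498033820268
```

View pics/w3.png

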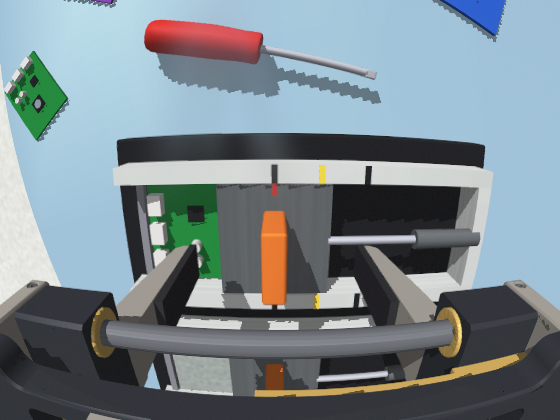

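View pics/s3.png

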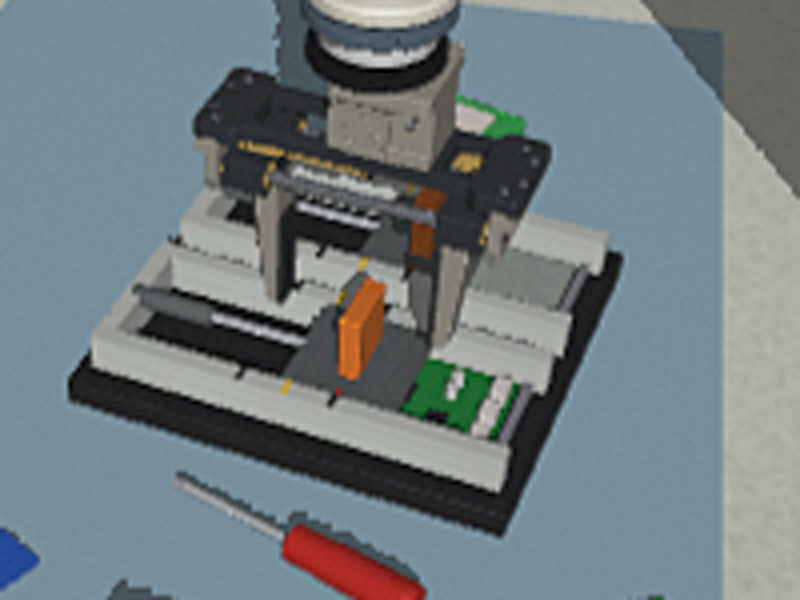

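```bash
python3 - <<'E'
from fit import *
for P in ([511.4,-35.6,55.5],[511.4,-36.9,89],[511.4,-36.9,44]):
    for n in("side","scene"): u=proj(n,np.array(P)); print(n,P,u.round(1),((u-[210,90])*4).round(0) if n=="side" else "")
import cv2
a=F["scene"]["img"][110:260,140:340,::-1];cv2.imwrite('pics/t3.png',cv2.resize(a,None,fx=4,fy=4,interpolation=2))
E
sed -n 1,20p f3.py | head -8
```

```text
side [511.4, -35.6, 55.5] [299.7 175.3] [359. 341.]
scene [511.4, -35.6, 55.5] [240.3 197.3] 
side [511.4, -36.9, 89] [300.5 164.4] [362. 298.]
scene [511.4, -36.9, 89] [239. 187.] 
side [511.4, -36.9, 44] [299.6 178.5] [358. 354.]
scene [511.4, -36.9, 44] [240.2 200.5] 
import numpy as np
from scipy.optimize import least_squares
from scipy.spatial.transform import Rotation as R
d=np.load("pics/w2.npz"); q=d["q"]; Rt=R.from_quat([q[1],q[2],q[3],q[0]]).as_matrix(); M=d["mount"]; K=d["K"]
def proj(P):
    c=M[:3,:3].T@(Rt.T@(P-d["tcp"])-M[:3,3]); x,y,z=c[0],-c[1],-c[2]
    r=np.hypot(x,y); th=np.arctan2(r,z); return np.array([K[2]+K[0]*th*x/r,K[3]+K[1]*th*y/r])
def w(p,P):
```

View pics/t3.png

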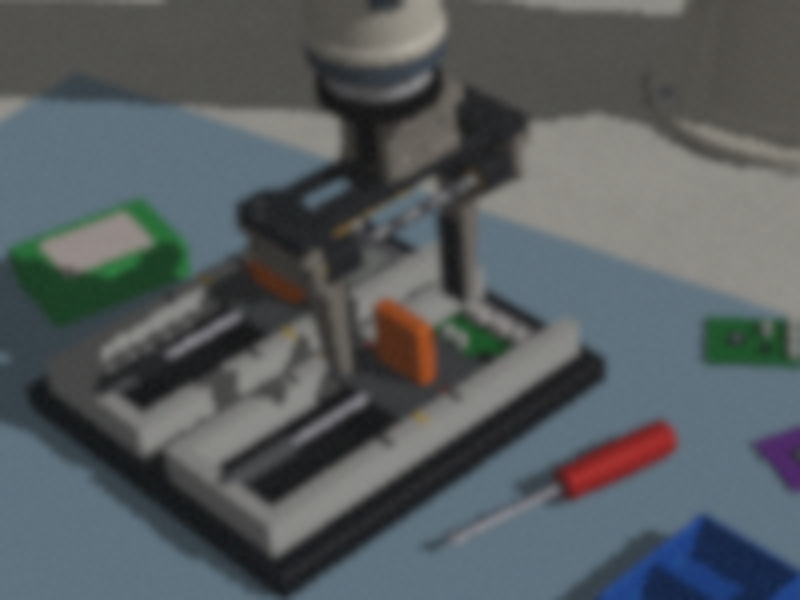

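```bash
sed -e 's/w2.npz/w3.npz/' f3.py | sed -n 1,7p > f4.py; cat >> f4.py <<'E'
t=d["tcp"]
for z in(0,-12):
  for x in(-10,0,10):
    for y in(-46,46): print(z,x,y,proj(t+Rt@np.array([x,y,z])).round(0))
print("hold",proj(t+Rt@np.array([0,0,-19])).round(0))
for y in(43,65,87): 
  c,s=np.cos(-.2123),np.sin(-.2123)
  for x in (-7,7): print("handle",x,y,proj(np.array([497.7+c*x-s*y,-100.4+s*x+c*y,89])).round(0))
E
python3 f4.py; python3 - <<'E'
import cv2
a=cv2.imread("pics/w3.png")[200:350,80:480]; cv2.imwrite("pics/c5.png",cv2.resize(a,None,fx=2,fy=2,interpolation=cv2.INTER_CUBIC))
E
```

```text
0 -10 -46 [204. 260.]
0 -10 46 [345. 260.]
0 0 -46 [203. 246.]
0 0 46 [346. 246.]
0 10 -46 [202. 231.]
0 10 46 [347. 232.]
-12 -10 -46 [200. 268.]
-12 -10 46 [349. 268.]
-12 0 -46 [199. 254.]
-12 0 46 [350. 254.]
-12 10 -46 [197. 238.]
-12 10 46 [351. 238.]
hold [274. 259.]
handle -7 43 [262. 307.]
handle 7 43 [287. 307.]
handle -7 65 [262. 272.]
handle 7 65 [288. 272.]
handle -7 87 [261. 234.]
handle 7 87 [288. 234.]
```

View pics/c5.png

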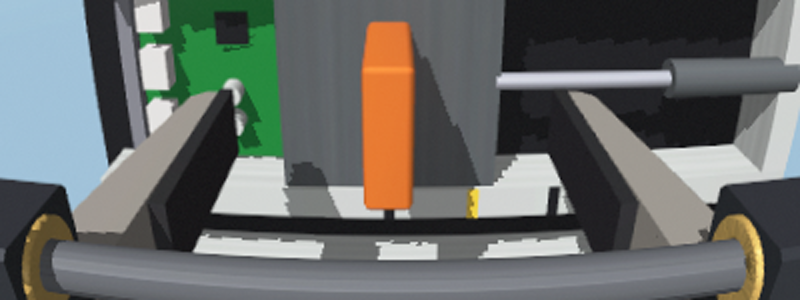

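Both external views suggest the fingertips sit up to about 10 mm to the -y side of the handle's middle. I shift 6 mm toward +y, which stays inside the 44 mm wide handle whichever estimate is right, and then close.

```bash
python3 -m inch '[[[0,0.001,0.006,0,0],[0,0.001,0.006,0,0],[0.3,0.001,0.006,0,0],[0.5,0.001,0.006,0,0],[0.7,0.001,0.006,0,0],[0.8,0.001,0.006,0,0],[0.9,0.001,0.006,0,0],[1,0.001,0.006,0,0],[1,0.001,0.006,0,0],[1,0.001,0.006,0,0]]]'; python3 wr.py w4; python3 -c "
from station import cams;import cv2
a=cams.grab_frame('side')['img'][90:240,210:410,::-1];cv2.imwrite('pics/s4.png',cv2.resize(a,None,fx=4,fy=4,interpolation=2))"
```

```text
t: 4.05
tcp_pos: [512.2, -29.8, 54.6]
orientation: [-0.0, 0.778, 0.628, -0.0]
contact_force: [0.2, 0.6, -0.2]
grip_width: 40.7
4.05 [512.15117152 -29.78782699  54.63472948] [-3.67167261e-05  7.78343723e-01  6.27838392e-01 -2.73788889e-05] [ 0.20714935  0.56862066 -0.23977741] 40.718917042869805
```

View pics/w4.png

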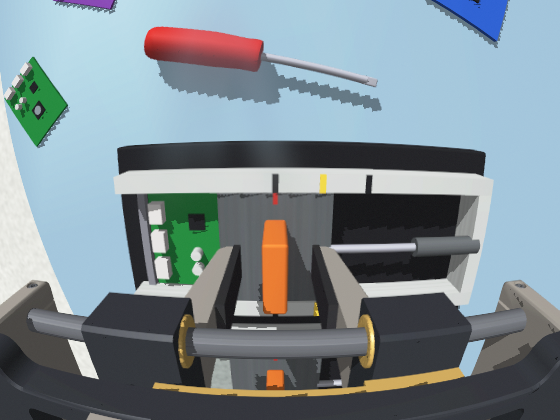

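View pics/s4.png

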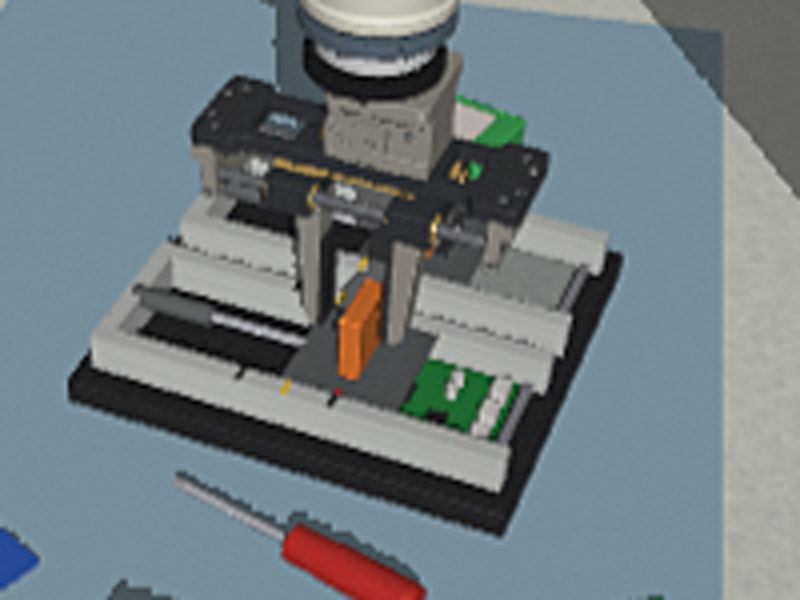

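```bash
python3 -m inch '[[[0.55,0.001,0.005,0,0],[0.7,0.001,0.005,0,0],[0.8,0.001,0.005,0,0],[0.9,0.001,0.005,0,0],[1,0.001,0.005,0,0],[1,0.001,0.005,0,0],[1,0.001,0.005,0,0],[1,0.001,0.005,0,0],[1,0.001,0.005,0,0],[1,0.001,0.005,0,0],[1,0.001,0.005,0,0]]]'; python3 wr.py w5; python3 -c "
from station import cams;import cv2
a=cams.grab_frame('side')['img'][90:240,210:410,::-1];cv2.imwrite('pics/s5.png',cv2.resize(a,None,fx=4,fy=4,interpolation=2))"
```

```text
t: 5.07
tcp_pos: [512.6, -24.6, 54.6]
orientation: [-0.0, 0.778, 0.628, -0.0]
contact_force: [-5.4, 2.5, 4.8]
grip_width: 13.4
5.0667 [512.62932823 -24.64625775  54.62786462] [-4.12144618e-04  7.78361216e-01  6.27816482e-01 -3.34578854e-04] [-5.38764249  2.46951556  4.84681804] 13.377967252302758
```

View pics/w5.png

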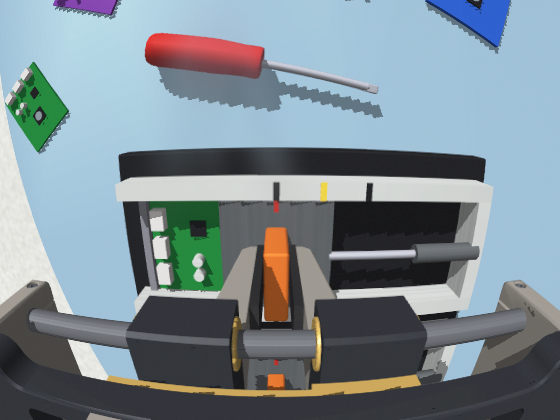

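View pics/s5.png

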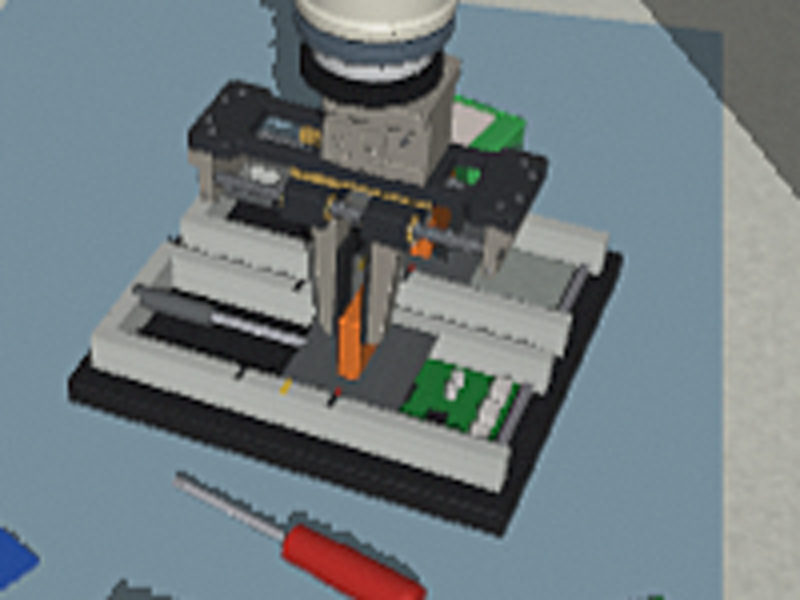

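```bash
python3 -m inch '[[[1,0.002,-0.0004,0,0],[1,0.004,-0.0008,0,0],[1,0.006,-0.0013,0,0],[1,0.008,-0.0017,0,0],[1,0.010,-0.0022,0,0],[1,0.012,-0.0026,0,0],[1,0.014,-0.0030,0,0],[1,0.016,-0.0035,0,0],[1,0.018,-0.0039,0,0],[1,0.020,-0.0043,0,0],[1,0.020,-0.0043,0,0],[1,0.020,-0.0043,0,0]]]'; python3 wr.py w6; python3 - <<'E'
import cv2
a=cv2.imread("pics/w6.png")[150:350,180:440]; cv2.imwrite("pics/c6.png",cv2.resize(a,None,fx=3,fy=3,interpolation=cv2.INTER_CUBIC))
E
```

```text
t: 6.17
tcp_pos: [532.2, -28.9, 54.6]
orientation: [-0.001, 0.778, 0.628, -0.001]
contact_force: [-5.6, 2.5, 7.4]
grip_width: 13.7
6.1667 [532.16394454 -28.88536093  54.616058  ] [-7.70458539e-04  7.78361180e-01  6.27815895e-01 -6.94040862e-04] [-5.59556168  2.47573862  7.38717125] 13.705222187347074
```

View pics/c6.png

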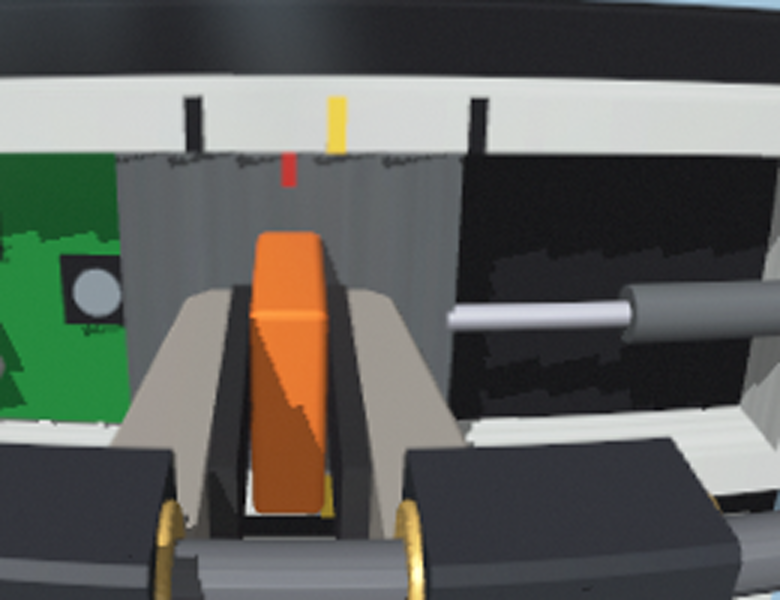

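```bash
python3 -m inch '[[[1,0.002,-0.0004,0,0],[1,0.004,-0.0008,0,0],[1,0.006,-0.0013,0,0],[1,0.008,-0.0017,0,0],[1,0.010,-0.0021,0,0],[1,0.010,-0.0021,0,0],[1,0.010,-0.0021,0,0],[1,0.010,-0.0021,0,0],[1,0.010,-0.0021,0,0]]]'; python3 wr.py w7; python3 - <<'E'
import cv2
from station import cams
a=cv2.imread("pics/w7.png")[150:350,180:440]; cv2.imwrite("pics/c7.png",cv2.resize(a,None,fx=3,fy=3,interpolation=cv2.INTER_CUBIC))
a=cams.grab_frame('side')['img'][90:240,210:410,::-1];cv2.imwrite('pics/s7.png',cv2.resize(a,None,fx=4,fy=4,interpolation=2))
E
```

```text
t: 6.97
tcp_pos: [541.7, -30.9, 54.6]
orientation: [-0.001, 0.778, 0.628, -0.001]
contact_force: [-7.2, 2.2, 8.7]
grip_width: 14.1
6.9667 [541.66328864 -30.93036001  54.62355253] [-0.00104979  0.77835767  0.62781948 -0.00097341] [-7.20961942  2.20163601  8.71295311] 14.054726699447015
```

View pics/c7.png

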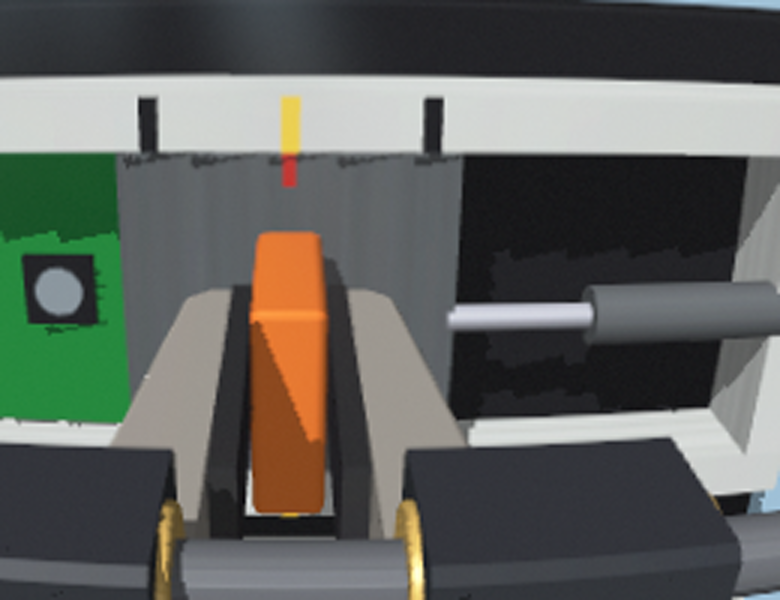

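View pics/s7.png

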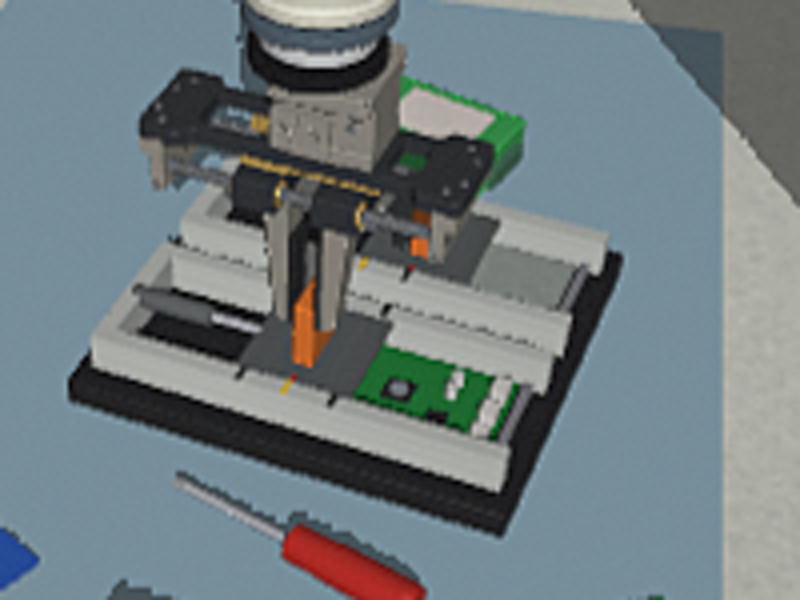

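The red line is at crop column 289 and the yellow mark at 291, so the shutter is about 29.7 mm open. The right shutter's red line is still at its black shut mark. I hold briefly to check it is steady.

```bash
python3 -m inch '[[[1,0,0,0,0],[1,0,0,0,0],[1,0,0,0,0],[1,0,0,0,0],[1,0,0,0,0],[1,0,0,0,0],[1,0,0,0,0],[1,0,0,0,0],[1,0,0,0,0],[1,0,0,0,0],[1,0,0,0,0],[1,0,0,0,0]]]'; python3 wr.py w8; python3 - <<'E'
import cv2
a=cv2.imread("pics/w8.png")[150:350,180:440]; cv2.imwrite("pics/c8.png",cv2.resize(a,None,fx=3,fy=3,interpolation=cv2.INTER_CUBIC))
E
```

```text
t: 8.07
tcp_pos: [541.7, -31.0, 54.6]
orientation: [-0.001, 0.778, 0.628, -0.001]
contact_force: [-7.5, 2.7, 7.8]
grip_width: 13.6
8.0667 [541.6722511  -30.95433753  54.6169983 ] [-0.00103647  0.77835231  0.62782612 -0.00098768] [-7.50618258  2.66865841  7.77826101] 13.629738388433955
```

View pics/c8.png

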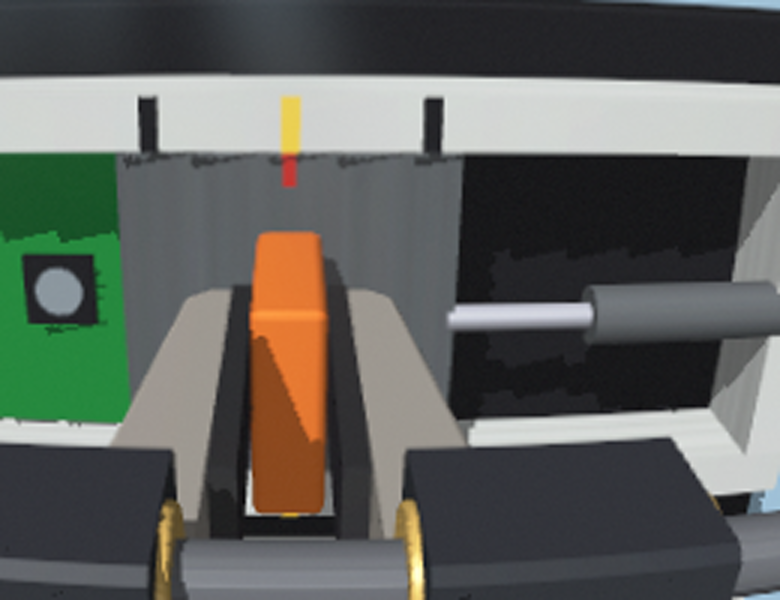

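The picture has not changed in 1.1 s: the red line is still on the yellow mark (columns 289 and 291) and the grip is firm.

```bash
python3 -c "
from station import close_job
print(close_job())"
```

```text
the job is handed in; nothing more can be done
None
```

I handed the job in at about 8 s with the fingers still holding the left shutter at its yellow half-open mark. `close_job()` gave no verdict.

- **Which shutter:** The larger green board was in the left nest. The smaller loose green board, the blue board and the purple board were ruled out.
- **Opening:** I gripped the left orange handle and slid it about 30 mm in two slow moves. By the rail marks it was at about 29.7 mm, and no picture showed it past the yellow mark.
- **Last checks:** A 1.1 s hold showed no movement. The fingers were on the handle at 13.6 mm opening, and the wrist force was about 11 N. The right shutter still looked shut in the last side view, and nothing beside the fixture looked moved.
- **Disagreements:** The cameras differed by about 5 to 10 mm on where the handle sits across the slide (y), so I moved the gripper 11 mm toward +y before it closed. The wrist camera's first reading also came while the arm was still settling, about 4 mm off, so I measured again.

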